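# Photograph the spine of a bound volume

## Robot

A 6-joint arm with a two-finger parallel gripper is mounted at the origin on the work surface. World frame = base frame: x ahead of the robot, y to its left, z up, the work surface at z = 0. Lengths are in m, angles in rad, forces in N, time in s.
With the tool pointing down it reaches from about 0.375 to 0.975 m from the base axis. Payload 3.8 kg.
Tool frame: the origin (TCP) lies midway between the tips of the shut fingers; the grasp point (between the pads) lies 19 mm behind it; z points along the fingers, y is the line along which they close (so a half turn about z gives the same grasp; the last joint's range is limited). The gripper opens to 85 mm and grips with 20 to 120 N. Pads are 22 mm wide; open, the fingers measure 114 mm over their backs; the gripper's body (76 mm by 85 mm) begins 54 mm behind the grasp point. The pads swing forward as they close: fully open they stand 13 mm farther back than shut.
Start: joints at [-1.289, 0.264, 1.604, -0, 1.274, -0.037], TCP at [0.212, -0.641, 0.231] pointing down, gripper open.
Joint ranges: [-2.63, 2.63], [-0.94, 2.18], [0.31, 2.57], [-1.31, 4.45], [0, 2.66], [-2.55, 2.55]. Speed limits (rad/s): [2.57, 2.57, 3.14, 3.14, 3.14, 3.14].

## Interface

Orientations are given as a rotation vector (axis times angle).
In Python, from workcell import bot gives the robot as it stands.
- The arm moves only by the tool step_arm, never from a script. Its argument "motion" is a list of rows, each a list of 5 numbers: the finger opening in cm, from 0 to 8.54, then the shift along the tool's x, y, z in cm, then the turn about the tool's z in degrees. In form: [[claw, dx, dy, dz, twist], ...]. A call has 1 to 20 rows; each row is the pose to reach, as a shift and turn from the pose commanded when the call began, along the tool's axes at that moment; what a row does not reach only later rows make up. A row lasts 1/10 s, in which the tool goes at most 50 mm and 8.59 degrees, less where a joint would pass 70% of its speed; a pose out of reach is approached as far as the arm can. A call with a gripper value outside its range is refused whole. The fingers move at their own pace and stop on an object; "force" is the grip in N (left out, the last holds). Time passes only in rows, so rows that repeat a pose let the fingers close. It gives the time, the measured TCP pose, the force, the opening and the grip force at its end, in the units of the state.
- bot.read_state(): the state, without advancing time (a new reading comes with each control period).
- bot.read_camera(name): name is "scene" or "side" or "wrist"; returns (picture, depth): 384x512x3 uint8, red, green, blue; 384x512 float32, m along the optical axis (not along the pixel's ray), 0 where there is no reading.
- bot.calibration(name): a dict with "mtx" (3x3 intrinsics, pixels), "origin" and "orientation" of the camera in the world; the wrist camera has in their place "T_tool_cam" (4x4, takes a point from camera to tool coordinates, whose origin is the TCP and whose axes are the flange's). Camera axes: x right, y up, looking along -z (the intrinsics and any distortion apply to the point x, -y, -z); pixel columns grow to the right and rows downward; lengths in m; the calibration is good to about 2 mm. A picture is of the moment at which its call begins: read the wrist's pose just before it. calibration takes no time and is no camera call.
- bot.finish_job(): hands the job in; it is judged then, once.
The state is a dict: "time": time; "q": joint angles; "joint_vel": joint speeds; "joint_torque": joint torques, N m; "tool_pos": TCP position; "tcp_rot": TCP orientation; "wrist_force": force on the tool from outside, world axes, zero at the start; "torque": the same for the moment, N m; "width": opening from 0.0 (shut) to 1.0 (fully open); "grip_force": force on a finger pad.
Only numpy, scipy, OpenCV 4.12 (cv2) and the standard library are available. Lean on these libraries where they do the work, as an engineer would, in place of code of your own. Each camera call takes 0.05 s, during which the arm holds its last target. There are 200 camera calls.

## Task

Set up and take the spine photograph: first slide the book carrier sideways along the board, never lifting it off, from its parking place into the middle set of corner brackets in front of the camera, squarely inside them; then push the lamp lever over to its far stop (away from the robot), and after that turn the focus knob until its white pointer points straight at the raised index tab. Only when all three are set, press the shutter button fully down and let it come back up. Leave the carrier, lamp and focus as set, and do not disturb the spare books, the bookend or the pencil cup.

Things in the scene. Friction and masses are not known exactly. Their poses are not given: they have to be found in the camera images.
- board: Fixed dark steel board, 200 (x) x 540 (y) x 6 mm; origin at its underside's centre. Three equal places in white corner brackets (inside 194 x 162 mm) lie along y at -175, 0, +175 mm. Beyond its far (+x) edge a black camera (lens 207 mm from the board's centre, axis 80 mm high) faces the middle place; two lamps on stands, 160 mm high, at x = 220, y = +-200 mm.
- middle_place (a point): Centre of the middle bracketed place, on the board's top surface, 6 mm above the table; axes as the board's.
- carrier: Loose book carrier, 0.5 to 1 kg: white plate 180 (x) x 140 (y) x 12 mm with a small brown leather volume fixed flat on its far part (95 x 130 x 40 mm, top 52 mm above the plate's underside, x from -12 to +83 mm, spine to +x). Origin at the plate's underside centre. Starts in the left or right bracketed place and slides on the board's top.
- carrier_fin (a point): Middle of the top edge of the carrier's grip fin: a black upright fin 40 mm long (along the carrier's x), 12 mm thick (along y), its top 61 mm above the carrier's underside, 49 mm above the plate. It stands on the -x part of the plate, 65 mm from the carrier's origin. Axes as the carrier's; pinch the fin across y.
- spare_books: Bystander: two small loose volumes lying on one another (green 100 x 135 x 32 mm under, red-brown on top, 58 mm in all), in the outer bracketed place of the board, at the other end from the carrier's. Origin at the underside's centre. Leave alone.
- console: Fixed grey control console, 110 (x) x 270 (y) x 40 mm high, origin at the centre of its underside. On its top, along y: lamp lever at y = +98 mm, x = +10; focus knob at y = 0, x = -5; shutter button at y = -98 mm, x = 0. Its +x side faces away from the robot.
- lamp_lever (a joint): Angle of the lamp lever: 0 = leaning towards the robot (console -x), lamp off; 1.0 rad = leaning away (console +x) at its far stop, lamp on. It stays where it is left (light friction: under 2 N at the tip).
- lamp_lever_tip (a point): Centre of the black ball (26 mm across) at the end of the lamp lever. The lever is 60 mm long; its pivot axis is along console y, 62 mm above the table, on a black block 70 x 50 mm with its top at 65 mm. From stop to stop the ball moves 57 mm along console x, 115 mm (ends) to 122 mm (middle) above the table.
- focus (a joint): Angle of the focus knob, positive counter-clockwise seen from above; at 0 the pointer points along console +x. Range -1.4 to 1.4 rad, light friction (0.05 N m), stays where it is left. The knob needs up to 1.5 rad of turn in all.
- focus_grip (a point): Centre of the top of the focus knob's grip bar, on the knob's vertical axis, 76 mm above the table. Black knob: a disc 60 mm across, 10 mm thick, with an upright bar on it 50 mm long (along the pointer, the knob's x), 12 mm thick (y), 26 mm high. Site axes turn with the knob; z up.
- focus_pointer (a point): Tip of the white pointer line, at the rim of the knob's disc, 30 mm from the knob's axis, 50 mm above the table. The line runs from the axis along one half of the bar's top and on to the disc's rim on that side. The point's x axis points outward along the pointer.
- index_tab: Fixed raised steel tab on the console's top beside the knob: 12 mm long (radial), 8 mm wide, 8 mm high, 39 to 51 mm from the knob's axis. Origin on the knob's axis at the console's top; x points through the tab's middle. It stands 0 to 0.6 rad counter-clockwise of console +x; the pointer starts 0.4 to 1.5 rad clockwise of it. White ticks are only graduation.
- index_point (a point): Inner end of the index tab at its top, 39 mm from the knob's axis: where the pointer is to point.
- shutter (a joint): Depth to which the shutter button is pressed: 0 up, 0.006 m fully down. Spring return; fully down takes 5 N.
- shutter_top (a point): Centre of the top face of the shutter button (steel, 26 mm across, in a black collar 42 mm across and 12 mm high); the top is 62 mm above the table when up. It is pressed straight down.
- bookend: Bystander: loose white L-shaped steel bookend, foot 100 x 120 mm, 150 mm tall, to the robot's right. Origin under the centre of its foot. Leave alone.
- pencil_cup: Bystander: loose white cup, 76 mm across, 90 mm tall, with pencils standing up to 154 mm, to the robot's left. Origin at the centre of its underside. Leave alone.

How it is judged:
By the outcome, as a careful person would: the job done as asked, in the order asked, and still so for the second after the job is handed in, with the robot touching nothing.
It also fails if it takes over 58 s, if anything falls off the work surface, if the arm or the gripper's body presses on something with over 40 N, if the wrist force passes 120 N, or if a joint passes its speed limit or range.

## Working session

There is one attempt and no reset: what is moved stays moved. The work goes in short steps, Python scripts to look and compute and a tool call to move; the robot and the scene stay as the last step left them, time stands still between calls to the robot, and variables do not carry over. Pictures are saved under pics/ and viewed, at most 11 in all, crops included, and the job is handed in when it is done.

Besides the shell and the picture viewer there is one more tool, called after ">>>" as a command line: name --pt "numbers of a row" for each row, then --argument value for the rest. step_arm: Moves the arm, as the interface text tells. Its arguments: {"type":"object","properties":{"motion":{"type":"array","items":{"type":"array","items":{"type":"number"}}},"force":{"type":"number"}},"required":["motion"]}

```bash
mkdir -p pics
cat > h.py <<'E'
import numpy as np, cv2
from scipy.spatial.transform import Rotation as R
from workcell import bot
def grab(name, fn=None):
    s=bot.read_state(); im,d=bot.read_camera(name); c=bot.calibration(name)
    if 'T_tool_cam' in c:
        T=np.eye(4);T[:3,:3]=R.from_rotvec(s['tcp_rot']).as_matrix();T[:3,3]=s['tool_pos'];T=T@np.array(c['T_tool_cam'])
    else:
        T=np.eye(4);o=np.array(c['orientation']);T[:3,:3]=o if o.shape==(3,3) else R.from_rotvec(o).as_matrix();T[:3,3]=c['origin']
    K=np.array(c['mtx']);v,u=np.mgrid[:384,:512]
    dist=c.get('dist',c.get('distortion'))
    if dist is not None:
        p=cv2.undistortPoints(np.stack([u,v],-1).reshape(-1,1,2).astype(np.float64),K,np.array(dist)).reshape(384,512,2);a,b=p[...,0],p[...,1]
    else: a=(u-K[0,2])/K[0,0];b=(v-K[1,2])/K[1,1]
    P=np.stack([a*d,-b*d,-d],-1)@T[:3,:3].T+T[:3,3]
    P[d==0]=np.nan
    if fn: cv2.imwrite('pics/'+fn,im[...,::-1])
    return im,d,P,T,K
E
python3 - <<'E'
from h import *
for n in ('scene','side'):
    im,d,P,T,K=grab(n,n+'.png'); np.savez(n+'.npz',im=im,P=P); print(n,T.round(3).tolist(),bot.calibration(n).keys())
s=bot.read_state();print(s)
a=cv2.imread('pics/scene.png');b=cv2.imread('pics/side.png')
E
```

```text
scene [[0.847, -0.314, 0.429, 1.035], [0.531, 0.47, -0.704, -0.762], [0.019, 0.825, 0.565, 0.712], [0.0, 0.0, 0.0, 1.0]] dict_keys(['mtx', 'origin', 'orientation'])
side [[-0.855, 0.344, -0.387, -0.035], [-0.518, -0.599, 0.611, 0.911], [-0.022, 0.723, 0.691, 1.125], [0.0, 0.0, 0.0, 1.0]] dict_keys(['mtx', 'origin', 'orientation'])
{'time': 0.1, 'q': array([-1.28887678e+00,  2.64696756e-01,  1.60529289e+00, -4.49477914e-06,
        1.27368706e+00, -3.68913251e-02]), 'joint_vel': array([-0.00029665, -0.00143605, -0.0028309 , -0.00098439, -0.00076293,
       -0.00031243]), 'joint_torque': array([-1.07281417e-04, -5.16709721e+01, -3.68589592e+01, -8.47537012e-05,
        6.31367555e-03, -2.98565669e-05]), 'tool_pos': array([ 0.21138249, -0.64032827,  0.23004381]), 'tcp_rot': array([-3.09972098e+00, -4.98342601e-01,  4.06492376e-04]), 'wrist_force': array([ 0.35579011,  0.5439989 , -0.54172044]), 'torque': array([-0.00580739, -0.05032444,  0.03099001]), 'grip_force': 0.0, 'width': 0.9980206311004741}
```

View pics/scene.png

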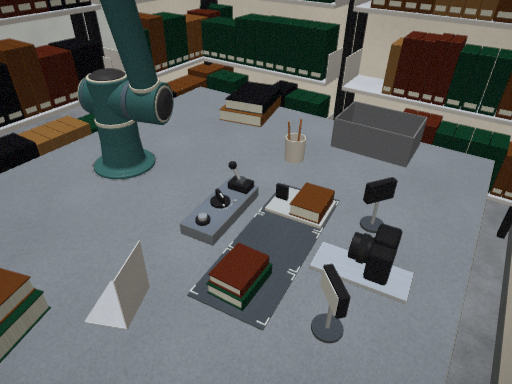

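View pics/side.png

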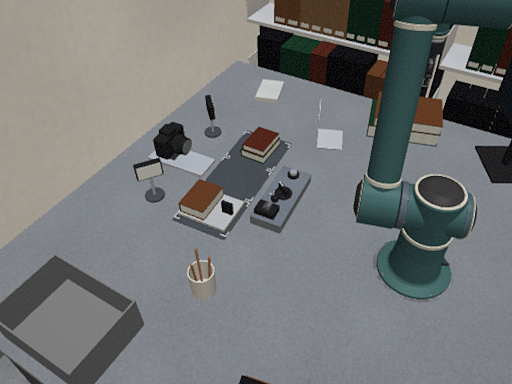

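Scene view: the carrier is in the +y place with its fin at about (282,190), the spares are at (240,272), and the console knob is at (221,201). The button is at (203,218) and the lever ball at (233,165). Next I measure their poses from depth.

Run:
```python
from h import *
for n in ('scene','side'):
    z=np.load(n+'.npz');im,P=z['im'].astype(int),z['P'];g=im.mean(-1)
    X,Y,Z=P[...,0],P[...,1],P[...,2]
    reg=(X>.3)&(X<.95)&(Y>-.4)&(Y<.45)
    def rect(nm,m):
        m=cv2.morphologyEx(m.astype(np.uint8),cv2.MORPH_OPEN,np.ones((2,2)))
        k,l,st,c=cv2.connectedComponentsWithStats(m)
        for i in np.argsort(-st[1:,4])[:3]+1:
            if st[i,4]<25: continue
            p=P[l==i];r=cv2.minAreaRect(p[:,:2].astype(np.float32))
            print(n,nm,st[i,4],'px',c[i].round(),'ctr',np.round(r[0],4),'size',np.round(r[1],3),'ang',round(r[2],2),'medz',np.median(p[:,2]).round(4))
    rect('board',reg&(Z<.012)&(g<75)&(Z>-.005))
    rect('z40',reg&(abs(Z-.04)<.004))
    rect('plate18',reg&(abs(Z-.018)<.004))
    rect('z58',reg&(abs(Z-.058)<.0035))
    rect('z62-70',reg&(abs(Z-.0675)<.004))
    rect('tall',reg&(Z>.1)&(Z<.14))
    rect('knob',reg&(abs(Z-.076)<.003))
```

```text
scene board 85 px [229. 304.] ctr [nan nan] size [0. 0.] ang 0.0 medz nan
scene board 80 px [327. 340.] ctr [ 0.9149 -0.2698] size [0.058 0.017] ang 30.0 medz 0.0038
scene board 44 px [370. 230.] ctr [0.9046 0.0445] size [0.039 0.191] ang 22.53 medz 0.0051
scene z40 1399 px [218. 211.] ctr [ 0.4738 -0.0448] size [0.106 0.271] ang 4.45 medz nan
scene z40 429 px [240. 287.] ctr [ 0.706  -0.2511] size [0.178 0.087] ang 62.21 medz 0.0382
scene z40 28 px [314. 216.] ctr [0.7261 0.0524] size [0.035 0.008] ang 0.49 medz 0.038
scene plate18 509 px [287. 207.] ctr [0.6526 0.1049] size [0.159 0.137] ang 3.64 medz nan
scene plate18 101 px [327. 215.] ctr [0.7456 0.1172] size [0.011 0.147] ang 1.73 medz nan
scene plate18 46 px [222. 296.] ctr [ 0.6672 -0.3072] size [0.055 0.003] ang 2.04 medz 0.0158
scene z58 840 px [313. 198.] ctr [0.692  0.1523] size [0.092 0.217] ang 3.53 medz nan
scene z62-70 882 px [239. 267.] ctr [ 0.6728 -0.2428] size [0.087 0.126] ang 1.26 medz nan
scene z62-70 130 px [242. 183.] ctr [0.4766 0.051 ] size [0.062 0.047] ang 6.23 medz 0.0652
scene z62-70 35 px [370. 274.] c
[... 707 characters left out ...]
 [177. 163.] ctr [ 0.9067 -0.0217] size [0.03  0.057] ang 23.46 medz 0.0146
side z58 602 px [201. 197.] ctr [0.6902 0.1106] size [0.094 0.132] ang 3.91 medz nan
side z62-70 206 px [261. 141.] ctr [ 0.659  -0.2427] size [0.05  0.134] ang 19.97 medz nan
side z62-70 89 px [273. 210.] ctr [0.4489 0.0527] size [0.049 0.025] ang 89.21 medz 0.0653
side z62-70 42 px [262. 206.] ctr [0.487  0.0545] size [0.016 0.045] ang 30.18 medz nan
side tall 429 px [174. 139.] ctr [ 0.9431 -0.115 ] size [0.102 0.27 ] ang 20.33 medz 0.114
side tall 238 px [150. 174.] ctr [0.9126 0.109 ] size [0.091 0.161] ang 48.2 medz 0.114
side tall 61 px [212. 116.] ctr [ 0.9255 -0.2854] size [0.026 0.188] ang 36.92 medz 0.1138
```

>>> step_arm --pt "8.5 0 0 -5 0" --pt "8.5 50 -54 -17 14" --pt "8.5 50 -54 -17 14" --pt "8.5 50 -54 -17 14" --pt "8.5 50 -54 -17 14" --pt "8.5 50 -54 -17 14" --pt "8.5 50 -54 -17 14" --pt "8.5 50 -54 -17 14" --pt "8.5 50 -54 -17 14" --pt "8.5 50 -54 -17 14" --pt "8.5 50 -54 -17 14" --pt "8.5 50 -54 -17 14" --pt "8.5 50 -54 -17 14" --pt "8.5 50 -54 -17 14" --pt "8.5 50 -54 -17 14" --pt "8.5 50 -54 -17 14" --pt "8.5 50 -54 -17 14" --pt "8.5 50 -54 -17 14" --pt "8.5 50 -54 -17 14"

```text
time: 2.0
tool_pos: [0.5166, 0.0278, 0.4006]
tcp_rot: [3.139, 0.116, -0.002]
wrist_force: [-1.1, -0.5, 0.8]
width: 0.993
grip_force: 0.0
```

Run:
```python
from h import *
im,d,P,T,K=grab('wrist','w1.png'); np.savez('w1.npz',im=im,P=P,T=T,K=K); print(T.round(3),K.round(1),bot.calibration('wrist')['T_tool_cam'],bot.read_state()['tool_pos'])
```

```text
[[ 0.073  0.956  0.285  0.59 ]
 [-0.997  0.07   0.021  0.034]
 [ 0.    -0.286  0.958  0.544]
 [ 0.     0.     0.     1.   ]] [[296.8   0.  250. ]
 [  0.  296.8 193.8]
 [  0.    0.    1. ]] [[-5.07261238e-04  9.58577548e-01  2.84831224e-01  7.36373728e-02]
 [ 9.99999869e-01  4.66063813e-04  2.12416544e-04 -1.73101741e-04]
 [ 7.08682032e-05  2.84831295e-01 -9.58577659e-01 -1.43273586e-01]
 [ 0.00000000e+00  0.00000000e+00  0.00000000e+00  1.00000000e+00]] [0.51655015 0.02745071 0.40073525]
```

View pics/w1.png

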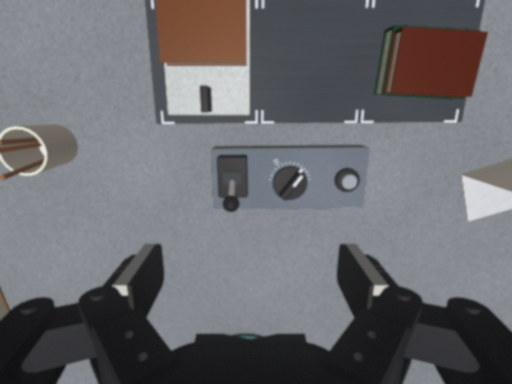

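The wrist view shows the carrier at (207,60) with its fin at (206,98). The middle brackets' near corners are at about (263,122) and (358,122). The lever ball is at (231,203), the knob at (291,182) with its pointer to the upper right, the tab at (277,162), and the button at (347,180).

```bash
cat >> h.py <<'E'
def onplane(uv,T,K,z):
    uv=np.atleast_2d(uv).astype(float);r=np.c_[(uv[:,0]-K[0,2])/K[0,0],-(uv[:,1]-K[1,2])/K[1,1],-np.ones(len(uv))]@T[:3,:3].T
    return T[:3,3]+r*((z-T[2,3])/r[:,2])[:,None]
def rects(im,T,K,m,z,nm,amin=30,n=4):
    k,l,st,c=cv2.connectedComponentsWithStats(m.astype(np.uint8))
    for i in np.argsort(-st[1:,4])[:n]+1:
        if st[i,4]<amin: continue
        v,u=np.nonzero(l==i);p=onplane(np.c_[u,v],T,K,z)[:,:2].astype(np.float32);r=cv2.minAreaRect(p)
        print(nm,st[i,4],'px',c[i].round(),'ctr',np.round(r[0],4),'mean',p.mean(0).round(4),'size',np.round(r[1],4),'ang',round(r[2],2))
E
python3 - <<'E'
from h import *
w=np.load('w1.npz');im,P,T,K=w['im'],w['P'],w['T'],w['K'];g=im.astype(int).mean(-1);Z=P[...,2]
v,u=np.mgrid[:384,:512]
top=(v<225)
rects(im,T,K,top&(abs(Z-.04)<.006)&(v>135),.04,'console',n=1)
rects(im,T,K,top&(g>150)&(v<130)&(abs(Z-.006)<.005),.006,'brackets',10,12)
rects(im,T,K,top&(g>150)&(v<130)&(abs(Z-.018)<.005),.018,'plate',50,2)
rects(im,T,K,top&(abs(Z-.067)<.006)&(v>70)&(v<120)&(u<225)&(u>190),.067,'fin',10,2)
rects(im,T,K,top&(abs(Z-.115)<.016)&(v>170)&(u>210)&(u<260),.115,'ball',10,2)
rects(im,T,K,(g>110)&(abs(u-347)<15)&(abs(v-180)<15),.062,'button',10,2)
rects(im,T,K,(g<60)&(abs(u-291)<25)&(abs(v-182)<25),.05,'disc',10,2)
c=cv2.resize(im[145:220,205:375,::-1],None,fx=4.5,fy=4.5,interpolation=cv2.INTER_CUBIC);cv2.imwrite('pics/c1.png',c)
E
```

```text
console 6502 px [298. 176.] ctr [ 0.4734 -0.0441] mean [ 0.4781 -0.0583] size [0.1098 0.2681] ang 4.71
brackets 65 px [264. 119.] ctr [0.5678 0.0059] mean [0.5691 0.0062] size [0.0295 0.017 ] ang 50.62
brackets 60 px [254. 118.] ctr [0.5712 0.0302] mean [0.5688 0.0254] size [0.022  0.0212] ang 4.6
brackets 58 px [453. 118.] ctr [ 0.5946 -0.3244] mean [ 0.5956 -0.3245] size [0.0156 0.0279] ang 50.84
brackets 55 px [165. 119.] ctr [0.5549 0.1808] mean [0.5553 0.1812] size [0.0283 0.0158] ang 50.54
brackets 53 px [364. 118.] ctr [ 0.5823 -0.1697] mean [ 0.584  -0.1684] size [0.0297 0.0146] ang 50.71
brackets 52 px [353. 118.] ctr [ 0.5804 -0.1488] mean [ 0.5817 -0.1494] size [0.0161 0.0291] ang 48.33
brackets 26 px [152.   4.] ctr [0.7323 0.1998] mean [0.7324 0.1997] size [0.0032 0.0113] ang 88.87
brackets 24 px [256.   4.] ctr [0.745  0.0352] mean [0.745  0.0352] size [0.0097 0.0032] ang 4.49
brackets 22 px [373.   3.] ctr [ 0.7588 -0.15  ] mean [ 0.7591 -0.1499] size [0.01   0.0032] ang 10.92
brackets 20 px [477.   3.] ctr [ 0.7716 -0.3147] mean [ 0.7717 -0.3148] size [0.0085 0.0044] 
[... 196 characters left out ...]
016] ang 4.87
plate 3956 px [210.  86.] ctr [0.6555 0.1091] mean [0.6149 0.1021] size [0.1705 0.1383] ang 4.15
fin 221 px [204.  98.] ctr [0.5953 0.1042] mean [0.5956 0.104 ] size [0.0383 0.0122] ang 1.89
ball 245 px [231. 202.] ctr [0.4467 0.0507] mean [0.4468 0.0516] size [0.0252 0.0293] ang 57.71
button 294 px [347. 181.] ctr [ 0.4823 -0.1375] mean [ 0.4805 -0.1382] size [0.0521 0.0473] ang 8.79
button 179 px [349. 182.] ctr [ 0.4802 -0.1409] mean [ 0.4802 -0.1411] size [0.0224 0.0243] ang 4.2
disc 136 px [288. 184.] ctr [ 0.4664 -0.042 ] mean [ 0.4658 -0.0414] size [0.0089 0.0496] ang 57.68
disc 24 px [290. 194.] ctr [ 0.4478 -0.0459] mean [ 0.4479 -0.0462] size [0.0038 0.0185] ang 51.64
```

View pics/c1.png

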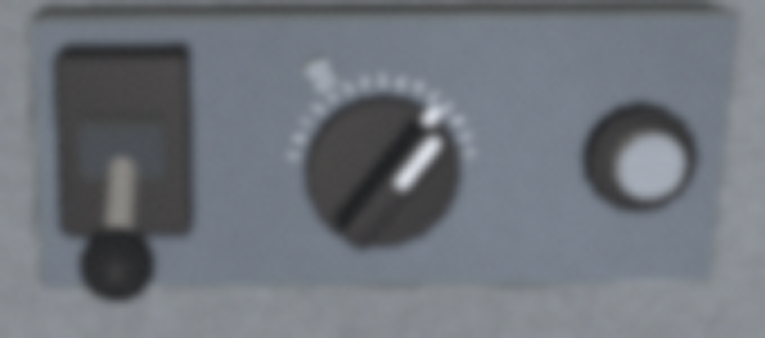

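>>> step_arm --pt "8.5 8.4 -7.1 12 0" --pt "8.5 8.4 -7.1 25 0" --pt "8.5 8.4 -7.1 25 0" --pt "8.5 8.4 -7.1 25 0" --pt "8.5 8.4 -7.1 25 0" --pt "8.5 8.4 -7.1 25 0" --pt "8.5 8.4 -7.1 25 0" --pt "8.5 8.4 -7.1 25 0"

```text
time: 2.85
tool_pos: [0.5953, 0.1041, 0.1514]
tcp_rot: [3.139, 0.114, -0.002]
wrist_force: [1.3, 0.3, -0.2]
width: 0.99
grip_force: 0.0
```

Run:
```python
from h import *
im,d,P,T,K=grab('wrist','w2.png'); np.savez('w2.npz',im=im,P=P,T=T,K=K); Z=P[...,2];g=im.astype(int).mean(-1)
s=bot.read_state();print(s['tool_pos'],s['tcp_rot'])
X,Y=P[...,0],P[...,1]
rects(im,T,K,(abs(Z-.067)<.004)&(X<.64)&(X>.55)&(abs(Y-.104)<.03),.067,'fin',30,3)
rects(im,T,K,(g>110)&(abs(Z-.018)<.005),.018,'plate',100,3)
```

```text
[0.59642368 0.10438447 0.15307062] [3.13945692 0.11458224 0.00326427]
fin 682 px [249. 199.] ctr [0.5959 0.1048] mean [0.5966 0.1048] size [0.0397 0.0119] ang 4.14
plate 10455 px [250. 170.] ctr [0.6073 0.1055] mean [0.6096 0.1057] size [0.0729 0.1393] ang 4.14
```

View pics/w2.png

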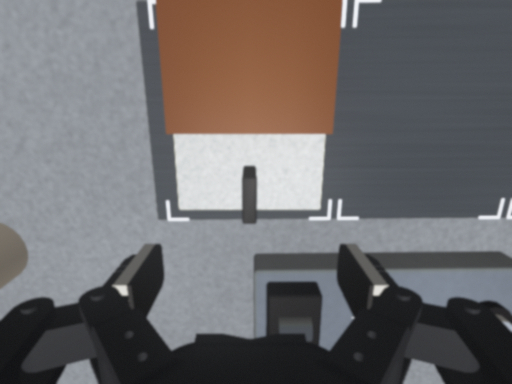

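The fin is at (249,199), centred between the fingers and aligned with them. I'll descend and grip.

>>> step_arm --pt "8.5 0 0 5 0" --pt "8.5 0 0 9 0" --pt "8.5 0 0 12 0" --pt "8.5 0 0 12.2 0" --pt "8.5 0 0 12.2 0" --pt "3 0 0 12.2 0" --pt "1 0 0 12.2 0" --pt "0.5 0 0 12.2 0" --pt "0.5 0 0 12.2 0" --pt "0.5 0 0 12.2 0" --pt "0.5 0 0 12.2 0" --pt "0.5 0 0 12.2 0" --force 40

```text
time: 4.1
tool_pos: [0.596, 0.1055, 0.0299]
tcp_rot: [3.139, 0.117, 0.001]
wrist_force: [-0.6, -1.6, 5.6]
width: 0.139
grip_force: 40.2
```

Run:
```python
from h import *
w=np.load('w2.npz');im,P,T,K=w['im'],w['P'],w['T'],w['K'];g=im.astype(int).mean(-1);Z=P[...,2]
v,u=np.mgrid[:384,:512]
rects(im,T,K,(g>150)&(v<225)&(abs(Z-.006)<.006),.006,'br',20,10)
s=bot.read_state();print(s['tool_pos'],s['tcp_rot'],s['wrist_force'],s['width'],s['grip_force'])
```

```text
br 19493 px [ 73. 122.] ctr [0.6424 0.2441] mean [0.6376 0.2754] size [0.2047 0.249 ] ang 4.14
br 285 px [493. 215.] ctr [ 0.5805 -0.1459] mean [ 0.5778 -0.1493] size [0.0294 0.0263] ang 13.14
br 240 px [345. 216.] ctr [0.5675 0.0059] mean [0.5666 0.0037] size [0.0332 0.0191] ang 48.8
br 217 px [322. 215.] ctr [0.5656 0.0259] mean [0.5655 0.0273] size [0.0181 0.0342] ang 49.63
br 204 px [360.   9.] ctr [0.7514 0.0156] mean [0.7542 0.0217] size [0.0205 0.023 ] ang 4.15
br 164 px [151.  12.] ctr [0.7377 0.2   ] mean [0.7389 0.2003] size [0.0068 0.0218] ang 88.48
br 136 px [452. 222.] ctr [ 0.5676 -0.1083] mean [ 0.5674 -0.1088] size [0.0045 0.0395] ang 4.14
br 119 px [344.  14.] ctr [0.75   0.0346] mean [0.7501 0.0347] size [0.0205 0.0036] ang 4.22
br 87 px [509. 212.] ctr [ 0.5847 -0.1639] mean [ 0.5833 -0.1651] size [0.0237 0.0051] ang 18.26
br 50 px [ 76. 137.] ctr [0.6286 0.2739] mean [0.6281 0.2744] size [0.006  0.0118] ang 67.18
[0.5959907  0.10551475 0.02992988] [3.13937786e+00 1.16551760e-01 1.03594589e-03] [-0.6483609  -1.61427264  5.56475971] 0.13876220549714327 40.20722687244415
```

>>> step_arm --pt "0.5 0 0.7 0 0" --pt "0.5 -0.1 2 0 0" --pt "0.5 -0.1 3.5 0 0" --pt "0.5 -0.2 5 0 0" --pt "0.5 -0.2 6.5 0 0" --pt "0.5 -0.3 8 0 0" --pt "0.5 -0.3 9.5 0 0" --pt "0.5 -0.4 11 0 0" --pt "0.5 -0.4 12.5 0 -0.1" --pt "0.5 -0.5 14 0 -0.2" --pt "0.5 -0.5 15.5 0 -0.3" --pt "0.5 -0.6 16.5 0 -0.3" --pt "0.5 -0.6 17.2 0 -0.3" --pt "0.5 -0.6 17.5 0 -0.3" --pt "0.5 -0.6 17.5 0 -0.3" --pt "0.5 -0.6 17.5 0 -0.3"

```text
time: 5.7
tool_pos: [0.6034, -0.0689, 0.0299]
tcp_rot: [-3.139, -0.127, -0.002]
wrist_force: [-0.2, 2.3, 5.7]
width: 0.134
grip_force: 40.3
```

Run:
```python
from h import *
im,d,P,T,K=grab('wrist','w3.png')
s=bot.read_state();print(s['tool_pos'],s['tcp_rot'],s['wrist_force'],s['width'],s['grip_force'])
im,d,P,T,K=grab('scene');g=im.astype(int).mean(-1);Z=P[...,2]
c=cv2.resize(im[150:330,180:400,::-1],None,fx=3.3,fy=3.3,interpolation=cv2.INTER_CUBIC);cv2.imwrite('pics/s3.png',c)
```

```text
[ 0.60334614 -0.06886907  0.02989013] [-3.13855142e+00 -1.26699733e-01 -2.00340668e-03] [-0.19271185  2.87424829  5.44635433] 0.13814556566255048 40.32947838306427
```

View pics/w3.png

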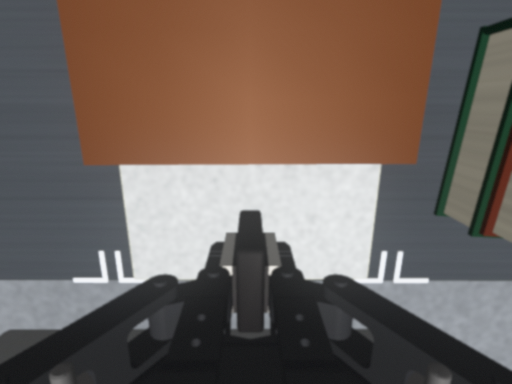

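The carrier sits symmetrically between the middle brackets: plate edges at columns 132 and 370, bracket inner edges at about 124 and 379. I'll release, rise and check the fit along x.

>>> step_arm --pt "1.6 0 0 0 0" --pt "2.5 0 0 0 0" --pt "5 0 0 0 0" --pt "5 0 0 0 0" --pt "5 0 0 -4 0" --pt "5 0 0 -9 0" --pt "5 -4 0 -14 0" --pt "5 -8 0 -19 0" --pt "5 -8 0 -24 0" --pt "5 -8 0 -27 0" --pt "5 -8 0 -27 0" --pt "5 -8 0 -27 0"

```text
time: 7.0
tool_pos: [0.524, -0.0761, 0.302]
tcp_rot: [3.138, 0.125, 0.008]
wrist_force: [0.3, 0.5, -0.2]
width: 0.582
grip_force: 0.0
```

Run:
```python
from h import *
im,d,P,T,K=grab('wrist','w4.png'); np.savez('w4.npz',im=im,P=P,T=T,K=K);g=im.astype(int).mean(-1);X,Y,Z=np.moveaxis(P,-1,0)
s=bot.read_state();print(s['tool_pos'],s['tcp_rot'])
inb=(X>.5)&(X<.82)&(Y>-.2)&(Y<.08)
rects(im,T,K,(g>140)&inb&(abs(Z-.006)<.005),.006,'br',20,10)
rects(im,T,K,(g>140)&inb&(abs(Z-.018)<.005),.018,'plate',50,3)
rects(im,T,K,inb&(abs(Z-.067)<.004)&(X<.64),.067,'fin',30,3)
rects(im,T,K,inb&(abs(Z-.058)<.004)&(X>.64),.058,'book',30,1)
```

```text
[ 0.5229377  -0.07584841  0.29950298] [3.13887652e+00 1.24895341e-01 1.60124505e-03]
br 258 px [309. 124.] ctr [ 0.5757 -0.159 ] mean [ 0.5805 -0.158 ] size [0.0393 0.0394] ang 49.96
br 128 px [196. 124.] ctr [0.5672 0.0058] mean [0.5677 0.005 ] size [0.0341 0.0175] ang 49.0
br 114 px [181. 123.] ctr [0.5646 0.027 ] mean [0.5672 0.0266] size [0.0186 0.0354] ang 50.93
br 109 px [229. 143.] ctr [ 0.5458 -0.0427] mean [ 0.5434 -0.0432] size [0.0289 0.0267] ang 54.16
br 99 px [251. 142.] ctr [ 0.5469 -0.075 ] mean [ 0.5481 -0.0762] size [0.0187 0.0423] ang 38.8
br 80 px [258. 122.] ctr [ 0.5772 -0.083 ] mean [ 0.5772 -0.083 ] size [0.     0.1139] ang 4.51
br 72 px [199. 147.] ctr [0.5352 0.0017] mean [ 5.344e-01 -2.000e-04] size [0.0184 0.0349] ang 8.89
br 48 px [197.  81.] ctr [0.6252 0.0052] mean [0.6254 0.0052] size [0.0599 0.0014] ang 4.91
br 42 px [162. 135.] ctr [0.5479 0.0505] mean [0.5485 0.0537] size [0.0192 0.0156] ang 25.09
br 39 px [316. 153.] ctr [ 0.5395 -0.1738] mean [ 0.5396 -0.1738] size [0.0229 0.0062] ang 78.05
plate 5799 px [249.  90.] ctr [ 0.6188 -0.0679] mean [ 0.6182 -0.0681] size [0.0823 0.1392] ang 4.83
fin 342 px [249. 102.] ctr [ 0.6024 -0.0694] mean [ 0.6028 -0.0694] size [0.0396 0.0111] ang 4.51
fin 267 px [150. 172.] ctr [0.5044 0.0546] mean [0.5052 0.0531] size [0.0106 0.0486] ang 4.5
fin 203 px [351.  84.] ctr [ 0.6329 -0.1891] mean [ 0.6328 -0.189 ] size [0.0135 0.0212] ang 4.52
book 6338 px [249.  28.] ctr [ 0.6841 -0.0624] mean [ 0.6851 -0.0622] size [0.0598 0.1303] ang 4.54
```

View pics/w4.png

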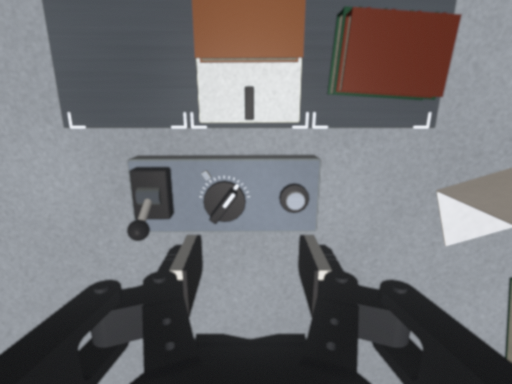

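The carrier is inside the middle brackets. I'll compute the x gap and the control geometry from this frame.

Run:
```python
from h import *
w=np.load('w4.npz');im,P,T,K=w['im'],w['P'],w['T'],w['K'];g=im.astype(int).mean(-1)
print(g[112:136,225].round(),g[112:136,303].round(), g[112:136,203].round())
print('cols row110',g[110,186:206].round(),g[110,292:316].round(), 'row118',g[118,186:206].round(),g[118,292:316].round())
ey=np.array([-np.sin(.0796),np.cos(.0796)]);ex=np.array([np.cos(.0796),np.sin(.0796)])
for r in (127,128,129,130): print(r,(onplane([[225,r]],T,K,.006)[0,:2]@ex).round(4))
for r in (121,122,123,124): print(r,(onplane([[225,r]],T,K,.018)[0,:2]@ex).round(4))
v,u=np.mgrid[:384,:512];X,Y,Z=np.moveaxis(P,-1,0)
rects(im,T,K,(abs(Z-.04)<.006)&(v>145)&(v<240)&(u>120)&(u<330),.04,'console',n=1)
rects(im,T,K,(abs(Z-.0635)<.006)&(abs(u-295)<18)&(abs(v-199)<18),.062,'btn',n=1)
rects(im,T,K,(g>150)&(abs(u-295)<15)&(abs(v-201)<12),.062,'btnw',n=1)
rects(im,T,K,(abs(Z-.076)<.004)&(abs(u-224)<25)&(abs(v-201)<25),.076,'bar',n=2)
rects(im,T,K,(g<75)&(abs(u-224)<24)&(abs(v-202)<24),.05,'disc',n=2)
rects(im,T,K,(g>130)&(abs(u-224)<20)&(abs(v-200)<20)&(v>191),.076,'ptr',8,n=3)
rects(im,T,K,(g>130)&(abs(u-206)<5)&(abs(v-176)<6),.048,'tab',4,n=3)
rects(im,T,K,(Z>.105)&(Z<.135)&(abs(u-139)<14)&(abs(v-230)<14),.118,'ball',10,n=2)
c=cv2.resize(im[160:240,190:260,::-1],None,fx=7,fy=7,interpolation=cv2.INTER_CUBIC);cv2.imwrite('pics/c4.png',c)
```

```text
[226. 226. 226. 226. 226. 226. 226. 226. 225. 214. 173. 127. 101.  97.
  98. 113. 135. 149. 155. 155. 156. 157. 157. 158.] [ 92.  93.  91.  94.  93.  93.  93.  93.  93.  95.  95.  97. 115. 166.
 220. 229. 208. 175. 162. 160. 159. 158. 157. 157.] [224. 224. 224. 224. 224. 223. 224. 224. 222. 211. 174. 130. 119. 166.
 219. 228. 205. 169. 157. 155. 157. 157. 155. 154.]
cols row110 [ 95.  93.  93.  93.  97.  99.  99.  95.  95.  94.  93.  97. 121. 167.
 204. 218. 221. 224. 225. 226.] [225. 225. 224. 224. 225. 224. 217. 181. 129.  97.  91.  90.  91.  93.
  96.  97.  96.  93.  91.  90.  93.  96.  98.  95.] row118 [173. 121. 100. 118. 167. 212. 214. 171. 121.  98.  96.  99. 128. 177.
 209. 219. 221. 224. 224. 224.] [227. 228. 228. 227. 226. 223. 207. 171. 122.  97.  91.  93. 113. 162.
 212. 221. 186. 129.  99. 114. 164. 212. 219. 181.]
127 0.5618
128 0.5603
129 0.5589
130 0.5575
121 0.5707
122 0.5694
123 0.568
124 0.5666
console 9340 px [238. 192.] ctr [ 0.4739 -0.0449] mean [ 0.4794 -0.0634] size [0.1096 0.2677] ang 5.02
btn 267 px [296. 200.] ctr [ 0.4819 -0.142 ] mean [ 0.4816 -0.1415] size [0.0241 0.0245] ang 4.49
btnw 227 px [295. 201.] ctr [ 0.4801 -0.1412] mean [ 0.4801 -0.1411] size [0.0221 0.0223] ang 51.85
bar 333 px [223. 207.] ctr [ 0.4683 -0.0449] mean [ 0.4686 -0.0451] size [0.0122 0.0502] ang 57.95
disc 898 px [221. 203.] ctr [ 0.4684 -0.0442] mean [ 0.4643 -0.0404] size [0.0566 0.0556] ang 15.44
ptr 83 px [228. 200.] ctr [ 0.4782 -0.0515] mean [ 0.4783 -0.0516] size [0.0066 0.0234] ang 56.54
ptr 23 px [241. 217.] ctr [ 0.4558 -0.0704] mean [ 0.456  -0.0699] size [0.0058 0.0117] ang 51.02
ptr 16 px [206. 217.] ctr [ 0.454  -0.0232] mean [ 0.4531 -0.023 ] size [0.0085 0.0027] ang 2.09
tab 96 px [206. 176.] ctr [ 0.5017 -0.0175] mean [ 0.5015 -0.0174] size [0.0145 0.011 ] ang 2.36
ball 397 px [138. 229.] ctr [0.4468 0.051 ] mean [0.447 0.051] size [0.0251 0.0295] ang 44.4
```

View pics/c4.png

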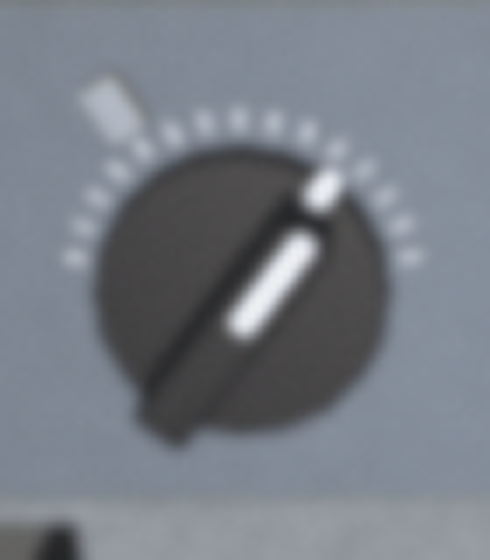

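>>> step_arm --pt "0 -4 -4 2 0" --pt "0 -8 -8 5 0" --pt "0 -11.6 -12 8 0" --pt "0 -11.6 -13.3 12 0" --pt "0 -11.6 -13.3 16 0" --pt "0 -11.6 -13.3 20 0" --pt "0 -11.6 -13.3 20 0" --pt "0 -11.6 -13.3 20 0" --pt "0 -9 -13.3 20 0" --pt "0 -7 -13.3 20 0" --pt "0 -5.5 -13.3 20 0" --pt "0 -5 -13.3 20 0" --pt "0 -5 -13.3 20 0"

```text
time: 8.35
tool_pos: [0.4648, 0.0527, 0.1013]
tcp_rot: [-3.139, -0.124, -0.005]
wrist_force: [-0.4, 0.7, -0.5]
width: -0.001
grip_force: 0.0
```

>>> step_arm --pt "0 0.8 0 0 0" --pt "0 1.4 0 0 0" --pt "0 1.7 0 0 0" --pt "0 1.7 0 0 0"

```text
time: 8.75
tool_pos: [0.4781, 0.054, 0.099]
tcp_rot: [3.139, 0.125, -0.006]
wrist_force: [-4.4, -1.1, 3.5]
width: -0.002
grip_force: 2.4
```

Run:
```python
from h import *
s=bot.read_state();print(s['tool_pos'],s['wrist_force'])
for n in ('scene','side'):
    im,d,P,T,K=grab(n);X,Y,Z=np.moveaxis(P,-1,0)
    m=(abs(Y-.055)<.018)&(Z>.1)&(Z<.131)&(X>.43)&(X<.55)&(im.max(-1)<80)
    print(n,m.sum(),np.percentile(P[m],[2,50,98],axis=0).round(4).tolist() if m.any() else '')
```

```text
[0.47805581 0.05404812 0.09900745] [-4.3664391  -1.11428266  3.5186394 ]
scene 90 [[0.4719, 0.0391, 0.1071], [0.4963, 0.0463, 0.1199], [0.5126, 0.0578, 0.1297]]
side 41 [[0.4677, 0.0509, 0.1091], [0.48, 0.0636, 0.1187], [0.5084, 0.068, 0.1299]]
```

>>> step_arm --pt "0 0.2 0 0 0" --pt "0 0.4 0 0 0" --pt "0 0.4 0 0 0"

```text
time: 9.15
tool_pos: [0.4783, 0.0542, 0.0985]
tcp_rot: [3.139, 0.125, -0.018]
wrist_force: [-14.4, -1.0, 11.6]
width: 0.002
grip_force: 8.0
```

>>> step_arm --pt "0 -2 0 0 0" --pt "0 -4 0 0 0" --pt "3 -4 0 -5 0" --pt "5 -3 3 -10 8" --pt "5 -2.5 7 -10 16" --pt "5 -2.5 9.8 -10 24" --pt "5 -2.5 9.8 -10 32" --pt "5 -2.5 9.8 -10 36.5" --pt "5 -2.5 9.8 -10 36.5" --pt "5 -2.5 9.8 -10 36.5"

```text
time: 10.15
tool_pos: [0.4666, -0.0452, 0.1994]
tcp_rot: [-3.021, 0.861, -0.001]
wrist_force: [-0.0, 0.3, 0.6]
width: 0.586
grip_force: 0.0
```

Run:
```python
from h import *
im,d,P,T,K=grab('wrist','w5.png'); np.savez('w5.npz',im=im,P=P,T=T,K=K);g=im.astype(int).mean(-1);X,Y,Z=np.moveaxis(P,-1,0)
s=bot.read_state();print(s['tool_pos'],s['tcp_rot'],s['q'])
near=np.hypot(X-.4686,Y+.045)<.055
rects(im,T,K,near&(abs(Z-.076)<.004),.076,'bar',30,2)
rects(im,T,K,near&(abs(Z-.050)<.003)&(g<80),.05,'disc',30,2)
rects(im,T,K,near&(abs(Z-.048)<.003)&(np.hypot(X-.4686,Y+.045)>.034),.048,'tab',10,3)
rects(im,T,K,near&(g>130)&(abs(Z-.076)<.005),.076,'ptr',10,2)
im,d,P,T,K=grab('scene');X,Y,Z=np.moveaxis(P,-1,0)
m=(abs(Y-.055)<.03)&(Z>.095)&(Z<.135)&(X>.42)&(X<.56)
print('ball',m.sum(),P[m].mean(0),np.percentile(P[m],[2,98],axis=0).round(4).tolist())
```

```text
[ 0.46647036 -0.0450536   0.19934193] [-3.02113988e+00  8.61220895e-01 -8.74050213e-04] [-1.49462155e-01 -1.10722339e-01  2.06591560e+00  2.81343420e-05
  1.18583497e+00  1.97672195e+00]
bar 676 px [250. 186.] ctr [ 0.4678 -0.0452] mean [ 0.4683 -0.0452] size [0.0118 0.0501] ang 57.82
disc 913 px [235. 179.] ctr [ 0.4773 -0.0307] mean [ 0.477  -0.0321] size [0.023  0.0574] ang 54.58
disc 844 px [265. 180.] ctr [ 0.4598 -0.0598] mean [ 0.46   -0.0583] size [0.0228 0.0564] ang 61.6
tab 99 px [209. 164.] ctr [ 0.5033 -0.0181] mean [ 0.5033 -0.018 ] size [0.0117 0.0085] ang 39.18
ptr 165 px [250. 173.] ctr [ 0.4789 -0.0518] mean [ 0.4789 -0.0517] size [0.0056 0.0225] ang 58.15
ball 63 [0.50261116 0.0504497  0.11670492] [[0.4879, 0.0437, 0.0961], [0.5129, 0.0616, 0.128]]
```

View pics/w5.png

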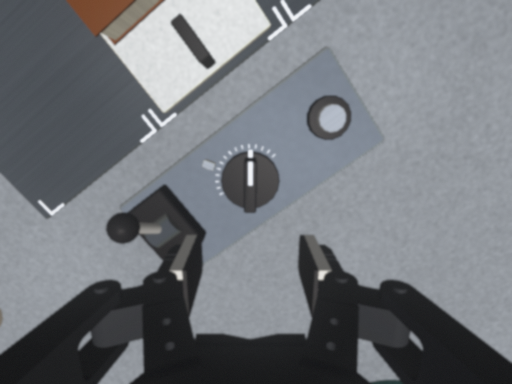

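The lever now leans away (ball at (123,228)), the pointer is aligned with the tool, and the tab is at (209,164), about 70° counter-clockwise. I'll descend and grip.

>>> step_arm --pt "5 0.1 -0.1 4 0" --pt "5 0.1 -0.1 8 0" --pt "5 0.1 -0.1 12 0" --pt "5 0.1 -0.1 14 0" --pt "5 0.1 -0.1 14.4 0" --pt "5 0.1 -0.1 14.4 0" --pt "2 0.1 -0.1 14.4 0" --pt "0.5 0.1 -0.1 14.4 0" --pt "0.5 0.1 -0.1 14.4 0" --pt "0.5 0.1 -0.1 14.4 0" --pt "0.5 0.1 -0.1 14.4 0" --force 30

```text
time: 11.35
tool_pos: [0.4687, -0.046, 0.0572]
tcp_rot: [3.019, -0.862, 0.004]
wrist_force: [-3.0, -3.3, 5.0]
width: 0.131
grip_force: 33.4
```

>>> step_arm --pt "0.5 0 0 0 -5" --pt "0.5 0 0 0 -12" --pt "0.5 0 0 0 -19" --pt "0.5 0 0 0 -26" --pt "0.5 0 0 0 -33" --pt "0.5 0 0 0 -40" --pt "0.5 0 0 0 -47" --pt "0.5 0 0 0 -54" --pt "0.5 0 0 0 -61" --pt "0.5 0 0 0 -66" --pt "0.5 0 0 0 -69.5" --pt "0.5 0 0 0 -69.5" --pt "0.5 0 0 0 -69.5"

```text
time: 12.65
tool_pos: [0.4684, -0.0429, 0.0571]
tcp_rot: [-2.972, -1.009, -0.004]
wrist_force: [-1.9, 10.0, 5.9]
width: 0.13
grip_force: 33.7
```

>>> step_arm --pt "1.6 0 0 0 0" --pt "3 0 0 0 0" --pt "5 0 0 0 0" --pt "5 0 0 0 0" --pt "5 0 0 -4 0" --pt "5 0 0 -8 0" --pt "5 0 0 -12 0" --pt "5 0 0 -12 0" --pt "5 0 0 -12 0"

```text
time: 13.55
tool_pos: [0.4687, -0.0452, 0.1766]
tcp_rot: [2.973, 1.011, 0.004]
wrist_force: [-0.5, -0.6, -0.2]
width: 0.586
grip_force: 0.0
```

```bash
cat > look.py <<'E'
from h import *
import sys
im,d,P,T,K=grab('wrist',sys.argv[1]);g=im.astype(int).mean(-1);X,Y,Z=np.moveaxis(P,-1,0)
s=bot.read_state();print(s['tool_pos'],s['tcp_rot'],np.degrees(2*np.arctan2(s['tcp_rot'][1],s['tcp_rot'][0])))
r=np.hypot(X-.468,Y+.0452);near=r<.055
rects(im,T,K,near&(abs(Z-.076)<.004),.076,'bar',30,2)
rects(im,T,K,near&(abs(Z-.048)<.003)&(r>.034),.048,'tab',10,3)
rects(im,T,K,near&(g>130)&(abs(Z-.076)<.005),.076,'ptr',10,2)
rects(im,T,K,near&(g>130)&(abs(Z-.050)<.003)&(r<.031),.050,'ptrrim',4,2)
E
python3 look.py w6.png
```

```text
[ 0.46738008 -0.04497341  0.17499256] [ 2.97437959e+00  1.01123339e+00 -2.84844361e-04] 37.55414390195258
bar 768 px [248. 194.] ctr [ 0.4681 -0.0437] mean [ 0.4687 -0.0435] size [0.0501 0.0113] ang 37.74
tab 116 px [248. 139.] ctr [ 0.5035 -0.017 ] mean [ 0.5036 -0.017 ] size [0.0108 0.0073] ang 37.51
ptr 182 px [247. 180.] ctr [ 0.4777 -0.0359] mean [ 0.4779 -0.0357] size [0.0235 0.0051] ang 37.5
ptrrim 45 px [247. 159.] ctr [ 0.4887 -0.0272] mean [ 0.489  -0.0271] size [0.0055 0.0055] ang 37.51
```

View pics/w6.png

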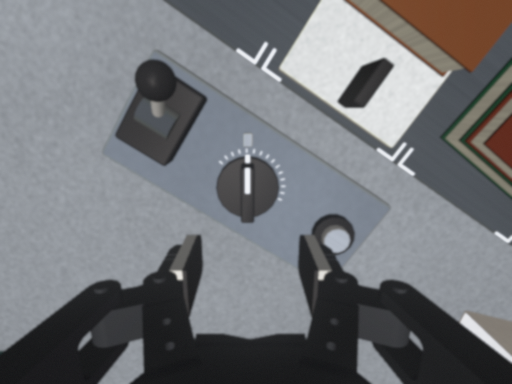

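The pointer and tab are collinear: both in column 247–248 and both at 37.5°. The lever is at its far stop. Now the shutter.

>>> step_arm --pt "0 -2.5 4.3 0 0" --pt "0 -4.8 8.5 0 0" --pt "0 -4.8 8.5 4 0" --pt "0 -4.8 8.5 8 0" --pt "0 -4.8 8.5 10 0" --pt "0 -4.8 8.5 10.4 0" --pt "0 -4.8 8.5 10.4 0" --pt "0 -4.8 8.5 10.4 0" --pt "0 -4.8 8.5 10.4 0"

```text
time: 14.5
tool_pos: [0.4828, -0.1418, 0.0728]
tcp_rot: [2.972, 1.011, 0.003]
wrist_force: [-0.2, 0.0, -0.1]
width: -0.001
grip_force: 0.0
```

>>> step_arm --pt "0 0 0 0.6 0" --pt "0 0 0 1.1 0" --pt "0 0 0 1.5 0" --pt "0 0 0 1.9 0" --pt "0 0 0 1.9 0" --pt "0 0 0 1.9 0"

```text
time: 15.1
tool_pos: [0.4825, -0.1418, 0.0557]
tcp_rot: [2.974, 1.012, 0.001]
wrist_force: [-8.8, 3.0, 24.7]
width: -0.001
grip_force: 12.3
```

>>> step_arm --pt "0 0 0 -1 0" --pt "0 0 0 -4 0" --pt "0 0 0 -9 0" --pt "0 -3 0 -14 0" --pt "0 -5 0 -19 0" --pt "0 -5 0 -22 0" --pt "0 -5 0 -22 0" --pt "0 -5 0 -22 0" --pt "0 -5 0 -22 0"

```text
time: 16.0
tool_pos: [0.4409, -0.1715, 0.2705]
tcp_rot: [-2.972, -1.011, 0.003]
wrist_force: [0.1, -0.2, -1.4]
width: -0.0
grip_force: 0.0
```

```bash
python3 look.py w7.png
python3 - <<'E'
from h import *
im,d,P,T,K=grab('scene','s7.png');X,Y,Z=np.moveaxis(P,-1,0)
m=(abs(Y-.055)<.03)&(Z>.095)&(Z<.135)&(X>.42)&(X<.56);print('ball',P[m].mean(0))
m=(np.hypot(X-.482,Y+.142)<.01);print('btn z',np.nanmedian(Z[m]))
E
```

```text
[ 0.44073581 -0.17129043  0.26998207] [-2.97146697 -1.01107141  0.00457253] -322.41722706635414
bar 581 px [172.  80.] ctr [ 0.468  -0.0452] mean [ 0.4684 -0.0448] size [0.049  0.0127] ang 37.5
tab 94 px [175.  40.] ctr [ 0.5036 -0.0179] mean [ 0.5035 -0.0178] size [0.0121 0.0087] ang 37.51
ptr 123 px [169.  67.] ctr [ 0.4779 -0.0354] mean [ 0.4782 -0.0355] size [0.0216 0.0063] ang 39.44
ptrrim 11 px [175.  55.] ctr [ 0.4904 -0.0262] mean [ 0.4907 -0.0265] size [0.0021 0.0056] ang 37.51
ball [0.50244006 0.05068378 0.11636411]
btn z 0.5798213015206434
```

View pics/s7.png

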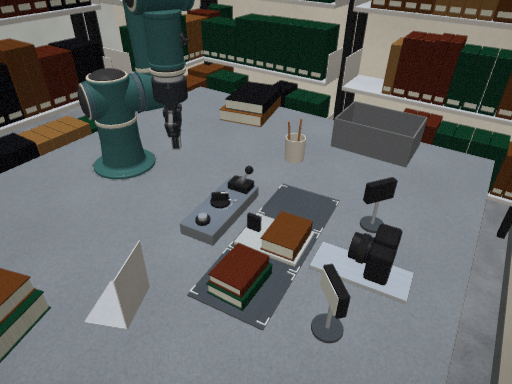

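The carrier is in the middle place at (288,236), the lever is over at (249,170), and the spares, bookend and cup have not moved. The arm is clear, so I'm handing in.

```bash
python3 -c "
from workcell import bot
print(bot.finish_job())"
```

```text
the job is handed in; nothing more can be done
None
```

I handed the job in at about 16 s: the carrier is in the middle brackets (about 1 mm off centre), the lamp lever is at its far stop, the focus pointer is within about 0.5° of the tab, and the shutter was pressed last and released, though I got no usable camera reading that the button came back up.

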